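# Count to the third gap and slide the spice tin in

## Task

Count the gaps of the divided wooden spice rack with a fingertip: begin at the end where the plastic measuring cup stands and touch the rounded scallop on top of the backboard behind the first gap, then the second, then the third, and go no further along. Then push the spice tin along the worktop into that third gap until its back is fully home against the backboard, standing upright; never lift it or tip it over. Leave the cup, the bowl and the other kitchen things alone.

Things in the scene. Friction and masses are not known exactly. Their poses are not given: they have to be found in the camera images.
- rack: Divided wooden spice rack, fixed, open at front, top and bottom (the worktop is its floor). Six equal gaps in a row along its y. Origin: on the worktop, middle of the backboard's front face; x points into the gaps (away from the robot), y to the robot's left. Backboard 294 mm long, 16 mm thick (x 0 to +16), 62 mm high, six scallops on top. The count begins at the end where the measuring cup stands.
- rack_front (a point): Middle of the rack's open front, on the worktop, at the tips of the dividers (rack x = -42 mm). Seven dividers, 6 mm thick, 40 mm high, round-nosed, reach from here to the backboard. The gaps between them are 42 mm wide, 48 mm apart: centres at rack y = +120, +72, +24, -24, -72, -120 mm, from the robot's left to right.
- scallop1: Rigid rounded wooden hump number 1 from the robot's left (rack y = +120 mm), on top of the backboard behind the gap of that place: an arc of 18 mm radius, 36 mm wide, 16 mm front to back, 18 mm higher than the board, 12 mm from the next hump. Origin: middle of its crest, 80 mm above the worktop; axes as the rack's.
- scallop2: Rigid rounded wooden hump number 2 from the robot's left (rack y = +72 mm), on top of the backboard behind the gap of that place: an arc of 18 mm radius, 36 mm wide, 16 mm front to back, 18 mm higher than the board, 12 mm from the next hump. Origin: middle of its crest, 80 mm above the worktop; axes as the rack's.
- scallop3: Rigid rounded wooden hump number 3 from the robot's left (rack y = +24 mm), on top of the backboard behind the gap of that place: an arc of 18 mm radius, 36 mm wide, 16 mm front to back, 18 mm higher than the board, 12 mm from the next hump. Origin: middle of its crest, 80 mm above the worktop; axes as the rack's.
- scallop4: Rigid rounded wooden hump number 4 from the robot's left (rack y = -24 mm), on top of the backboard behind the gap of that place: an arc of 18 mm radius, 36 mm wide, 16 mm front to back, 18 mm higher than the board, 12 mm from the next hump. Origin: middle of its crest, 80 mm above the worktop; axes as the rack's.
- scallop5: Rigid rounded wooden hump number 5 from the robot's left (rack y = -72 mm), on top of the backboard behind the gap of that place: an arc of 18 mm radius, 36 mm wide, 16 mm front to back, 18 mm higher than the board, 12 mm from the next hump. Origin: middle of its crest, 80 mm above the worktop; axes as the rack's.
- scallop6: Rigid rounded wooden hump number 6 from the robot's left (rack y = -120 mm), on top of the backboard behind the gap of that place: an arc of 18 mm radius, 36 mm wide, 16 mm front to back, 18 mm higher than the board, 12 mm from the next hump. Origin: middle of its crest, 80 mm above the worktop; axes as the rack's.
- tin: Spice tin: loose upright oblong metal tin, 50 mm deep (its x), 34 mm wide (its y), 80 mm high with its black top (body 70 mm high), about 0.12 kg, on the worktop in front of the rack, its x within 0.25 rad of the rack's x. Origin: centre of its underside. Fully home, the origin is at rack x = -25 mm and its near face stands 8 mm proud of the dividers.
- cup: White plastic measuring cup, loose, light, 68 mm across the rim, 75 mm high, with a straight handle reaching 90 mm from its axis along its x at 66 mm height. It stands just beyond one end of the rack, left or right: that end is where the count begins. Origin: centre of its underside.
- bowl: White ceramic bowl, loose, 110 mm across, 50 mm high, just beyond the other end of the rack. Origin: centre of its underside.
- pot: Black nonstick pot with a glass lid, heavy and fixed, 200 mm across (260 mm over its two side handles), 160 mm high to the lid's knob, to the robot's left. Origin: centre of its underside.
- ladle: Steel ladle lying to the robot's right, fixed; scoop 86 mm across, 34 mm high, the handle reaches 300 mm from the scoop's centre along its x and rises to 50 mm. Origin: under the scoop's centre.
Mind the look-alikes: they are no part of the job. Of the things shaped like the tin, the metal one is meant. What is shaped like the cup but purple is not meant.

How it is judged:
By the outcome, as a careful person would: the job done as asked, in the order asked, and still so for the second after the job is handed in, with the robot touching nothing.
It also fails if it takes over 61 s, if anything falls off the work surface, if the arm or the gripper's body presses on something with over 40 N, if the wrist force passes 120 N, or if a joint passes its speed limit or range.

## Robot

A 7-joint arm with a two-finger parallel gripper is mounted at the origin on the work surface. World frame = base frame: x ahead of the robot, y to its left, z up, the work surface at z = 0. Lengths are in m, angles in rad, forces in N, time in s.
With the tool pointing down it reaches from about 0.4 to 0.85 m from the base axis. Payload 10.4 kg.
Tool frame: the origin (TCP) lies on the centre line of the jaws, within the pads' length; the fingertips stand robot.finger_overhang ahead of it and the grasp point (between the pads) is the TCP (robot.finger_overhang is the distance from the TCP to the fingertips, in m); z points along the fingers, y is the direction in which the jaws open and shut (so a half turn about z gives the same grasp; the last joint's range is limited). The gripper opens to 85 mm and grips with 20 to 120 N. Pads are 22 mm wide; open, the fingers measure 114 mm over their backs; the gripper's body (76 mm by 85 mm) begins 54 mm behind the grasp point. The pads swing forward as they close: fully open they stand 13 mm farther back than shut.
Start: joints at [-1.336, 0.332, -0.065, 1.46, 0.022, 1.35, -0.088], TCP at [0.159, 0.604, 0.25] pointing down, gripper open.
Joint ranges: [-2.6, 2.6], [-0.5, 2.12], [-1.47, 1.34], [0.16, 2.42], [-1.27, 4.41], [0.06, 2.06], [-2.6, 2.6]. Speed limits (rad/s): [2.22, 2.22, 2.79, 2.79, 3.14, 3.14, 3.14].

## Interface

Orientations are given as a rotation vector (axis times angle).
In Python, from bench import robot, imaging, sign_off, finder gives the robot as it stands.
- The arm moves only by the tool play_rows, never from a script. Its argument "rows" is a list of rows, each a list of 5 numbers: the shift along the tool's x, y, z in mm, then the turn about the tool's z in rad, then the opening, from 0 (shut) to 1 (fully open). In form: [[x, y, z, roll, fingers], ...]. A call has 1 to 20 rows; each row is the pose to reach, as a shift and turn from the pose commanded when the call began, along the tool's axes at that moment; what a row does not reach only later rows make up. A row lasts 1/10 s, in which the tool goes at most 50 mm and 8.59 degrees, less where a joint would pass 70% of its speed; a pose out of reach is approached as far as the arm can. A call with a gripper value outside its range is refused whole. The fingers move at their own pace and stop on an object; the grip force is fixed at half the most. Time passes only in rows, so rows that repeat a pose let the fingers close. It gives the time, the measured TCP pose, the force and the opening at its end, in the units of the state.
- robot.state(): the state, without advancing time (a new reading comes with each control period).
- imaging.get_image(name): name is "scene" or "top" or "wrist"; returns a dict with "img" (480x640x3 uint8, blue, green, red), "fx", "fy", "cx", "cy" (pixels), "R" (3x3) and "t" (3): a world point X has camera coordinates R X + t. Camera axes: x right, y down, z forward; pixel columns grow to the right and rows downward; lengths in m; the calibration is good to about 2 mm. The wrist camera is an equidistant fisheye: a pixel r from the principal point sees the ray r / f radians off the axis. A picture is of the moment at which its call begins. There is no depth.
- sign_off(): hands the job in, once; it reports no verdict.
Trained networks look in the newest picture that a camera, given by its name, has taken for a name from the list of things; names that differ only in an ending like _2 or _b are one class to them, and where a whole thing is asked for, a point or a joint stands for the part that bears it (a point fixed in the world has none). Each returns a list of dicts, best first, with "p" (0 to 1); they miss things now and then, are a little off and sometimes report something else, mostly with a low value. They report only what shows in the picture. A call takes as long as a camera call. They do not tell look-alikes from the thing itself.
- finder.silhouettes(camera, thing): "region" (480x640 bool, what is visible of it) and "xy" ([column, row] in pixels, amid what is visible of it).
- finder.mark_of(camera, thing): "xy" ([column, row] in pixels: a listed point, or the origin of a listed thing).
The state is a dict: "t": time; "joints": joint angles; "dq": joint speeds; "joint_efforts": joint torques, N m; "ee_pos": TCP position; "tool_rot": TCP orientation; "wrist_force": force on the tool from outside, world axes, zero at the start; "ft_torque": the same for the moment, N m; "opening": finger opening in m.
Only numpy, scipy, OpenCV 4.12 (cv2) and the standard library are available. Lean on these libraries where they do the work, as an engineer would, in place of code of your own. Each camera call takes 0.05 s, during which the arm holds its last target.

## Working session

There is one attempt and no reset: what is moved stays moved. The work goes in short steps, Python scripts to look and compute and a tool call to move; the robot and the scene stay as the last step left them, time stands still between calls to the robot, and variables do not carry over. Pictures are saved under pics/ and viewed, and the job is handed in when it is done.

Besides the shell and the picture viewer there is one more tool, called after "Call:" by a JSON object that holds its "api" and its "payload". play_rows: Moves the arm, as the interface text tells. Its arguments: {"type":"object","properties":{"rows":{"type":"array","items":{"type":"array","items":{"type":"number"}}}},"required":["rows"]}

```bash
mkdir -p pics; ls
cat > h.py <<'E'
import numpy as np, cv2
from bench import robot, imaging, sign_off, finder
def snap(cam,fn):
    d=imaging.get_image(cam); cv2.imwrite('pics/'+fn,d['img']); return d
def ray(d,px):
    v=np.array([(px[0]-d['cx'])/d['fx'],(px[1]-d['cy'])/d['fy'],1.])
    R=np.array(d['R']);t=np.array(d['t']); return -R.T@t, R.T@v
def onz(d,px,z):
    o,v=ray(d,px); return o+v*(z-o[2])/v[2]
def proj(d,X):
    c=np.array(d['R'])@np.array(X)+np.array(d['t']); return [d['fx']*c[0]/c[2]+d['cx'],d['fy']*c[1]/c[2]+d['cy']]
E
python3 - <<'E'
from h import *
for c in('scene','top'):
    d=snap(c,c+'0.png')
    print(c,d['fx'],d['cx'],d['cy'],np.round(np.array(d['R']),3).tolist(),np.round(d['t'],3))
    for n in('rack','tin','cup','bowl'):
        for k in('mark_of',):
            for r in finder.mark_of(c,n)[:4]: 
                print(n,r['p'],r['xy'],np.round(onz(d,r['xy'],0),3))
s=robot.state();print(s); print(robot.finger_overhang)
E
```

```text
pics
scene 478.2751656450439 321.82242361837797 239.49794475601573 [[0.505, 0.863, -0.009], [0.729, -0.432, -0.531], [-0.462, 0.262, -0.847]] [-0.356 -0.345  1.397]
rack 0.62 [290.0, 315.6] [ 0.67  -0.063  0.   ]
tin 0.76 [298.2, 230.1] [0.479 0.064 0.   ]
tin 0.58 [312.8, 267.0] [0.589 0.043 0.   ]
tin 0.2 [276.8, 307.8] [ 0.638 -0.079  0.   ]
cup 0.8 [382.5, 287.2] [0.717 0.155 0.   ]
cup 0.72 [380.1, 232.0] [0.588 0.236 0.   ]
bowl 0.72 [185.9, 346.4] [ 0.619 -0.291  0.   ]
top 597.7334926814923 318.1125632311679 241.9872611515378 [[0.017, -1.0, -0.011], [-0.982, -0.014, -0.188], [0.188, 0.014, -0.982]] [0.08  0.558 1.701]
rack 0.68 [372.5, 213.5] [ 0.658 -0.075  0.   ]
tin 0.68 [324.6, 272.2] [0.475 0.068 0.   ]
tin 0.55 [331.1, 236.9] [0.583 0.05  0.   ]
cup 0.91 [271.6, 232.3] [0.595 0.231 0.   ]
cup 0.77 [296.4, 189.0] [0.732 0.159 0.   ]
cup 0.21 [411.1, 207.2] [ 0.679 -0.193  0.   ]
bowl 0.8 [440.6, 224.1] [ 0.628 -0.282  0.   ]
{'t': 0.5, 'joints': array([-1.33558057,  0.33223159, -0.06468911,  1.46011627,  0.02162126,
        1.34990261, -0.08847645]), 'dq': array([ 0.00029808,  0.00094815, -0.00014413, -0.00018608, -0.00099998,
        0.00155805,  0.00072023]), 'joint_efforts': array([-8.10985530e-04, -6.24736118e+01,  4.88012319e-02, -3.91560173e+01,
        1.64163922e-02,  2.34023566e-03,  7.38955094e-06]), 'ee_pos': array([0.15935472, 0.6043559 , 0.25030999]), 'tool_rot': array([4.03820335e-01, 3.11551884e+00, 5.75918153e-05]), 'wrist_force': array([0.55878083, 1.19902601, 0.18888395]), 'ft_torque': array([-0.01528355,  0.00854341, -0.0237152 ]), 'opening': 0.0853867648834952}
0.019
```

View pics/scene0.png

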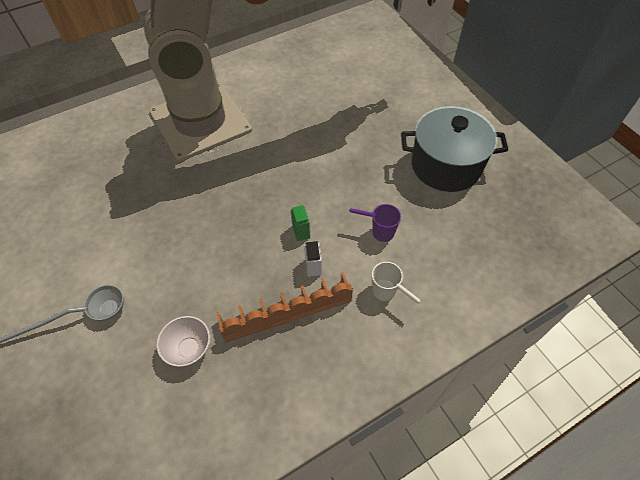

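```bash
python3 -c "
import cv2
a=cv2.imread('pics/top0.png');cv2.imwrite('pics/topc.png',cv2.resize(a[150:300,240:480],(800,500),interpolation=cv2.INTER_CUBIC))
a=cv2.imread('pics/scene0.png');cv2.imwrite('pics/scc.png',cv2.resize(a[190:370,160:420],(800,554),interpolation=cv2.INTER_CUBIC))"
```

```text
(no output)
```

View pics/topc.png

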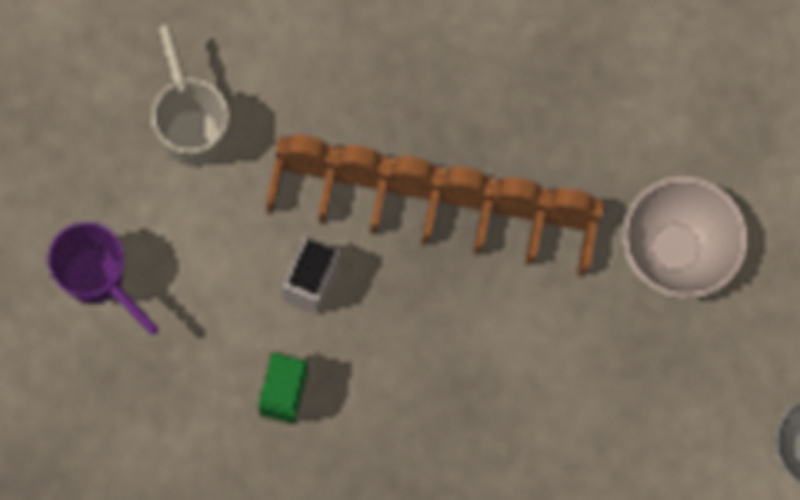

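View pics/scc.png

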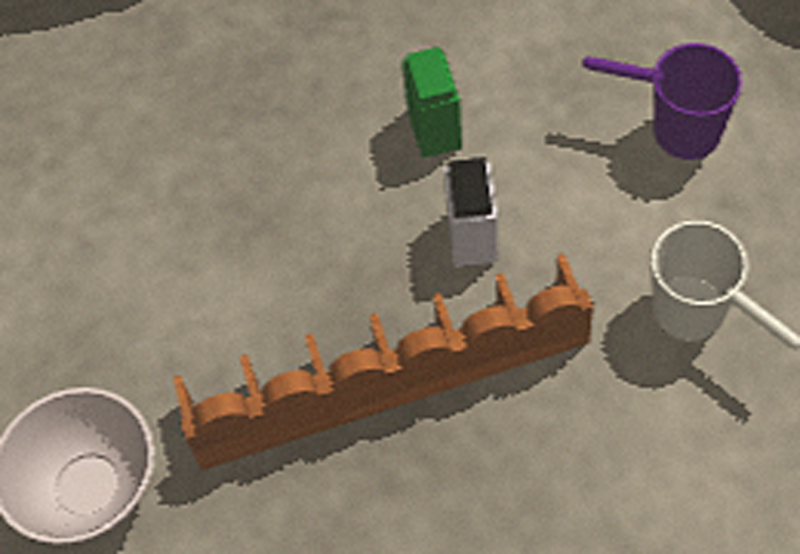

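Counting end: the white cup at scene (387,280), at the robot's left end of the rack. The purple cup at (384,222) is a look-alike. The tin is the metal one at scene (313,258); the green one at (301,223) is a look-alike. So the third gap is scallop3's (rack y = +24). Next I fit the poses from the silhouettes.

```bash
cat > fit.py <<'E'
from h import *
from scipy.optimize import minimize
S=4
def box(x0,x1,y0,y1,z0,z1): return np.array([[x,y,z] for x in(x0,x1) for y in(y0,y1) for z in(z0,z1)])
rackparts=[box(0,.016,-.147,.147,0,.062)]+[box(-.042,0,y-.003,y+.003,0,.040) for y in np.arange(-3,4)*.048]
for k in range(6):
    y=.12-.048*k; a=np.linspace(0,np.pi,15)
    rackparts.append(np.array([[x,y+.018*np.cos(b),.062+.018*np.sin(b)] for x in(0,.016) for b in a]))
tinparts=[box(-.025,.025,-.017,.017,0,.07), box(-.023,.023,-.015,.015,.07,.08)]
def tw(P,p):
    c,s=np.cos(p[2]),np.sin(p[2]); return np.c_[p[0]+c*P[:,0]-s*P[:,1],p[1]+s*P[:,0]+c*P[:,1],P[:,2]]
def render(d,parts,p,win):
    x0,y0,x1,y1=win; m=np.zeros(((y1-y0)*S,(x1-x0)*S),np.uint8)
    for P in parts:
        q=np.array([proj(d,X) for X in tw(P,p)]); q=((q-[x0,y0]+.5)*S*16-8).astype(np.int32)
        cv2.fillConvexPoly(m,cv2.convexHull(q),255,cv2.LINE_AA,4)
    return cv2.resize(m,(x1-x0,y1-y0),interpolation=cv2.INTER_AREA)/255.
def fit(views,parts,p0):
    def cost(p): return sum(((render(d,parts,p,w)-m[w[1]:w[3],w[0]:w[2]])**2).sum() for d,m,w in views)
    r=minimize(cost,p0,method='Nelder-Mead',options=dict(initial_simplex=np.array(p0)+np.array([[0,0,0],[.012,0,0],[0,.012,0],[0,0,.08]]),xatol=1e-4,fatol=.05,maxiter=200))
    return r.x,r.fun,sum(m.sum() for _,m,_ in views)
def rackmask(img):
    h=cv2.cvtColor(img,cv2.COLOR_BGR2HSV); return ((h[...,0]<15)&(h[...,1]>130)).astype(float)
def win(m,pad=12):
    y,x=np.where(m>0); return max(x.min()-pad,0),max(y.min()-pad,0),min(x.max()+pad,640),min(y.max()+pad,480)
E
python3 - <<'E'
from fit import *
rv=[];tv=[]
for c in('scene','top'):
    d=imaging.get_image(c); m=rackmask(d['img'])
    n,l,st,_=cv2.connectedComponentsWithStats(m.astype(np.uint8)); 
    rs=finder.silhouettes(c,'rack')[0]['region']; k=cv2.dilate(rs.astype(np.uint8),np.ones((9,9)))
    m*=k; w=win(m); rv.append((d,m,w))
    mm=None
    for r in finder.silhouettes(c,'tin')[:3]:
        x,y=np.array(r['xy'],int); print(c,r['p'],r['xy'],d['img'][r['region']].mean(0))
        if mm is None and np.ptp(d['img'][r['region']].mean(0))<30: mm=r['region'].astype(float)
    tv.append((d,mm,win(mm)))
pr=fit(rv,rackparts,[.665,-.07,-.13]);pt=fit(tv,tinparts,[.585,.047,-.2])
print('rack',pr);print('tin',pt)
for i in range(2): print('single rack',fit(rv[i:i+1],rackparts,pr[0])[:2],'tin',fit(tv[i:i+1],tinparts,pt[0])[:2])
ims=[]
for i in range(2):
    d=rv[i][0]; 
    for (dd,m,w),parts,p in((rv[i],rackparts,pr[0]),(tv[i],tinparts,pt[0])):
        a=cv2.resize(d['img'][w[1]:w[3],w[0]:w[2]],None,fx=4,fy=4,interpolation=cv2.INTER_CUBIC)
        r=(cv2.resize(render(d,parts,p,w),None,fx=4,fy=4)>.5).astype(np.uint8)
        cs,_=cv2.findContours(r,cv2.RETR_LIST,cv2.CHAIN_APPROX_NONE);cv2.drawContours(a,cs,-1,(255,255,0),1);ims.append(a)
W=800;C=np.zeros((600,W,3),np.uint8);x=y=h=0
for a in ims:
    a=a[:600,:W]
    if x+a.shape[1]>W: x=0;y+=h;h=0
    hh=min(a.shape[0],600-y)
    if hh>0: C[y:y+hh,x:x+a.shape[1]]=a[:hh]
    x+=a.shape[1];h=max(h,a.shape[0])
cv2.imwrite('pics/fit0.png',C)
E
```

```text
scene 0.85 [300.8, 224.2] [50.05492424 96.0094697  49.61174242]
scene 0.71 [180.1, 338.9] [150.97228637 160.4817552  176.14133949]
scene 0.55 [314.1, 258.1] [81.93843284 86.31343284 91.41231343]
top 0.56 [323.4, 267.0] [ 48.19323671 102.70531401  38.30917874]
top 0.49 [333.0, 232.2] [66.14388489 69.14748201 74.23021583]
rack (array([ 0.66698637, -0.06624861, -0.19197823]), np.float64(766.994648212226), np.float64(3784.0))
tin (array([ 0.59189122,  0.04388208, -0.44970994]), np.float64(2175.9807458669743), np.float64(2443.0))
single rack (array([ 0.6663457 , -0.06638682, -0.19046561]), np.float64(515.3270895809304)) tin (array([ 0.59189122,  0.04388208, -0.44970994]), np.float64(2165.0))
single rack (array([ 0.66858702, -0.06618471, -0.19356863]), np.float64(224.37750096116878)) tin (array([ 0.5917512 ,  0.04385773, -0.45325642]), np.float64(10.965936178392925))
```

View pics/fit0.png

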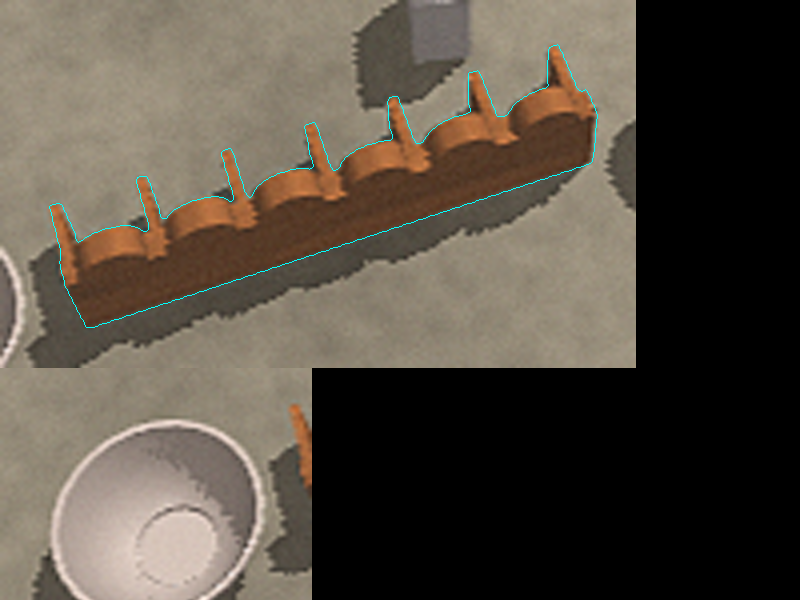

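The rack outline fits well: (0.667, -0.066), yaw -0.192. In the scene view the tin step picked the bowl's region by mistake, so I redo the tin.

```bash
cat > tinfit.py <<'E'
from fit import *
def tinviews(near):
    tv=[]
    for c in('scene','top'):
        d=imaging.get_image(c); q=proj(d,[near[0],near[1],.04])
        rs=[r for r in finder.silhouettes(c,'tin') if np.hypot(*(np.array(r['xy'])-q))<12]
        if rs: m=rs[0]['region'].astype(float); tv.append((d,m,win(m)))
        else: print('no tin in',c)
    return tv
def show(tv,p,fn):
    ims=[]
    for d,m,w in tv:
        a=cv2.resize(d['img'][w[1]:w[3],w[0]:w[2]],None,fx=6,fy=6,interpolation=cv2.INTER_CUBIC)
        r=(cv2.resize(render(d,tinparts,p,w),None,fx=6,fy=6)>.5).astype(np.uint8)
        cs,_=cv2.findContours(r,cv2.RETR_LIST,cv2.CHAIN_APPROX_NONE);cv2.drawContours(a,cs,-1,(255,255,0),1)
        ims.append(cv2.resize(a,(390,580)))
    cv2.imwrite('pics/'+fn,np.hstack(ims))
E
python3 - <<'E'
from tinfit import *
tv=tinviews([.59,.045]); p=fit(tv,tinparts,[.59,.045,-.3]); print(p)
for v in tv: print(fit([v],tinparts,p[0])[:2])
show(tv,p[0],'tin0.png')
pr=np.array([.667,-.0663,-.192]);c,s=np.cos(pr[2]),np.sin(pr[2])
R=np.array([[c,-s],[s,c]]); print('tin in rack',R.T@(p[0][:2]-pr[:2]),p[0][2]-pr[2])
for k in range(4): print('scallop',k+1,pr[:2]+R@[.008,.12-.048*k])
print('home',pr[:2]+R@[-.025,.024], 'gapfront',pr[:2]+R@[-.042,.024],'pre',pr[:2]+R@[-.075,.024],pr[:2]+R@[-.15,.024])
E
```

```text
(array([ 0.58980385,  0.04254176, -0.41883473]), np.float64(57.42805074971165), np.float64(803.0))
(array([ 0.58830728,  0.04265335, -0.41701573]), np.float64(28.540499807766242))
(array([ 0.59150179,  0.04354109, -0.44636373]), np.float64(13.154140715109573))
tin in rack [-0.0965471   0.09211098] -0.22683472784544378
scallop 1 [0.6977517  0.04996837]
scallop 2 [0.68859222 0.00285039]
scallop 3 [ 0.67943274 -0.04426759]
scallop 4 [ 0.67027326 -0.09138557]
home [ 0.64703913 -0.03797045] gapfront [ 0.63035151 -0.03472646] pre [ 0.5979579  -0.02842932] [ 0.52433606 -0.01411763]
```

View pics/tin0.png

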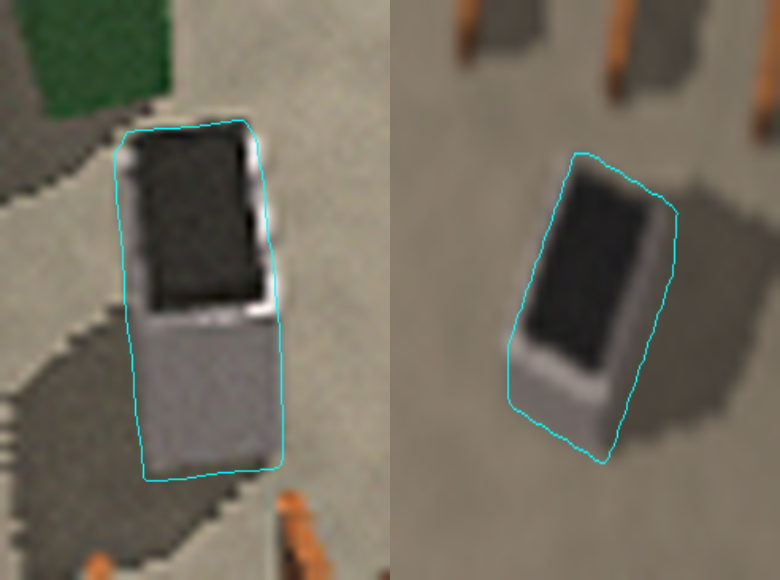

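```bash
cat > go.py <<'E'
from h import *
from scipy.spatial.transform import Rotation as Ro
PR=np.array([.667,-.0663,-.192])
def rk(x,y):
    c,s=np.cos(PR[2]),np.sin(PR[2]); return PR[:2]+np.array([[c,-s],[s,c]])@[x,y]
def rel(x,y,z,yaw):  # yaw of tool y-axis relative to world y
    s=robot.state(); R=Ro.from_rotvec(s['tool_rot']).as_matrix()
    d=R.T@(np.array([x,y,z])-s['ee_pos'])*1000
    cur=np.arctan2(-R[0,1],R[1,1]); 
    return np.round(d,1), round(-(yaw-cur),3)
def st():
    s=robot.state(); print(round(s['t'],2),np.round(s['ee_pos'],4),np.round(s['wrist_force'],2),round(s['opening'],4)); return s
E
python3 - <<'E'
from go import *
st(); print(Ro.from_rotvec(robot.state()['tool_rot']).as_matrix().round(3))
print(rel(*rk(.008,.12),.15,-.192)); print(rel(*rk(.008,.12),.25,-.192))
d=imaging.get_image('top')
for r in finder.mark_of('top','pot')[:1]: print(onz(d,r['xy'],0))
E
```

```text
1.0 [0.1593 0.6044 0.2504] [-1.02 -0.24  0.14] 0.0855
[[-0.967  0.255  0.   ]
 [ 0.255  0.967  0.   ]
 [ 0.     0.    -1.   ]]
(array([-662. , -398.8,  100.3]), np.float64(-0.066))
(array([-6.620e+02, -3.988e+02,  3.000e-01]), np.float64(-0.066))
[0.7208031  0.03998012 0.        ]
```

Call:
{"api": "play_rows", "payload": {"rows": [[-40,-24,0,0,0],[-80,-48,0,0,0],[-120,-72,0,0,0],[-160,-96,0,0,0],[-200,-120,0,0,0],[-240,-145,0,0,0],[-280,-169,0,0,0],[-320,-193,0,0,0],[-360,-217,0,0,0],[-400,-241,0,0,0],[-440,-265,0,-0.02,0],[-480,-289,0,-0.04,0],[-520,-313,0,-0.066,0],[-560,-337,0,-0.066,0],[-600,-361,0,-0.066,0],[-640,-386,20,-0.066,0],[-662,-399,50,-0.066,0],[-662,-399,90,-0.066,0],[-662,-399,100,-0.066,0],[-662,-399,100,-0.066,0]]}}

```text
t: 3.1
ee_pos: [0.6966, 0.0506, 0.1488]
tool_rot: [-0.299, -3.124, 0.0]
wrist_force: [0.5, -0.3, 0.5]
opening: 0.0001
```

Run:
```python
from go import *
st(); print(rel(*rk(.008,.12),.104,-.192))
d=snap('scene','s1.png'); d2=snap('top','t1.png')
a=cv2.resize(d['img'][180:360,200:430],(800,600)[:2]);cv2.imwrite('pics/s1c.png',a)
```

```text
3.1 [0.6966 0.0506 0.1488] [ 0.53 -0.26  0.5 ] 0.0001
(array([-1.4, -0.4, 44.8]), np.float64(0.001))
```

View pics/s1c.png

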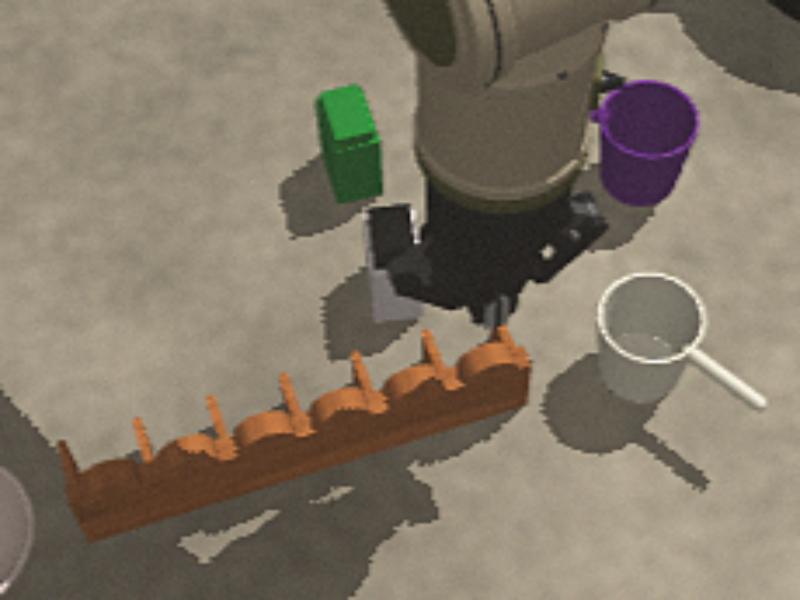

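Call:
{"api": "play_rows", "payload": {"rows": [[0,0,20,0,0],[0,0,40,0,0],[0,0,46,0,0],[0,0,48,0,0],[0,0,49,0,0],[0,0,49,0,0]]}}

```text
t: 3.8
ee_pos: [0.6984, 0.0499, 0.1027]
tool_rot: [0.3, 3.125, 0.001]
wrist_force: [-0.4, 0.4, -0.0]
opening: 0.0002
```

Call:
{"api": "play_rows", "payload": {"rows": [[0,0,1,0,0],[0,0,2,0,0],[0,0,3,0,0],[0,0,3,0,0],[0,0,3,0,0]]}}

```text
t: 4.3
ee_pos: [0.698, 0.0498, 0.0992]
tool_rot: [0.301, 3.127, 0.001]
wrist_force: [-1.6, -0.5, 6.2]
opening: -0.0001
```

Touch at 6 N, with the TCP at z = 0.099 as expected. Now scallop 2.

Call:
{"api": "play_rows", "payload": {"rows": [[0,0,0,0,0],[0,0,-10,0,0],[0,0,-25,0,0],[0,0,-30,0,0],[0,-15,-30,0,0],[0,-32,-30,0,0],[0,-48,-30,0,0],[0,-48,-30,0,0],[0,-48,-30,0,0]]}}

```text
t: 5.2
ee_pos: [0.6884, 0.0018, 0.1281]
tool_rot: [-0.303, -3.127, -0.0]
wrist_force: [-0.3, 0.1, 0.8]
opening: 0.0002
```

Run:
```python
from go import *
st(); print(rel(*rk(.008,.072),.099,-.192))
```

```text
5.2 [0.6884 0.0018 0.1281] [-0.31  0.14  0.84] 0.0002
(array([-0. ,  1.1, 29.1]), np.float64(-0.001))
```

Call:
{"api": "play_rows", "payload": {"rows": [[0,1,15,0,0],[0,1,25,0,0],[0,1,27,0,0],[0,1,28,0,0],[0,1,29,0,0],[0,1,30,0,0],[0,1,30,0,0]]}}

```text
t: 5.9
ee_pos: [0.6886, 0.0041, 0.0991]
tool_rot: [-0.3, -3.127, -0.001]
wrist_force: [-5.0, 2.2, 7.5]
opening: 0.0
```

Call:
{"api": "play_rows", "payload": {"rows": [[0,0,0,0,0],[0,0,-10,0,0],[0,0,-25,0,0],[0,0,-30,0,0],[0,-15,-30,0,0],[0,-32,-30,0,0],[0,-48,-30,0,0],[0,-48,-30,0,0],[0,-48,-30,0,0]]}}

```text
t: 6.8
ee_pos: [0.6794, -0.0443, 0.128]
tool_rot: [-0.303, -3.127, -0.0]
wrist_force: [1.0, 0.2, 0.3]
opening: -0.0
```

Run:
```python
from go import *
st(); print(rel(*rk(.008,.024),.099,-.192))
```

```text
6.8 [ 0.6794 -0.0443  0.128 ] [1.03 0.19 0.29] -0.0
(array([-0.1,  0.1, 29. ]), np.float64(-0.001))
```

Call:
{"api": "play_rows", "payload": {"rows": [[0,0,15,0,0],[0,0,25,0,0],[0,0,27,0,0],[0,0,28,0,0],[0,0,29,0,0],[0,0,30,0,0],[0,0,30,0,0]]}}

```text
t: 7.5
ee_pos: [0.6796, -0.0433, 0.0992]
tool_rot: [0.301, 3.127, 0.001]
wrist_force: [-4.1, 0.9, 5.8]
opening: 0.0002
```

All three scallops have been touched. I lift away and take a fresh look at the tin from above.

Call:
{"api": "play_rows", "payload": {"rows": [[0,0,-15,0,0],[0,0,-40,0,0],[0,0,-70,0,0],[40,0,-80,0,0],[80,0,-80,0,1],[110,0,-80,0,1],[110,30,-80,0,1],[110,60,-80,0,1],[110,60,-80,0,1],[110,60,-80,0,1]]}}

```text
t: 8.5
ee_pos: [0.5834, 0.0368, 0.1792]
tool_rot: [0.299, 3.126, 0.0]
wrist_force: [-0.3, -1.0, -0.3]
opening: 0.0849
```

Run:
```python
from go import *
st(); print(rel(.590,.043,.16,-.42)); snap('wrist','w2.png')
```

```text
8.5 [0.5834 0.0368 0.1792] [-0.28 -1.04 -0.27] 0.0849
(array([-5.3,  7.3, 19.2]), np.float64(0.229))
```

View pics/w2.png

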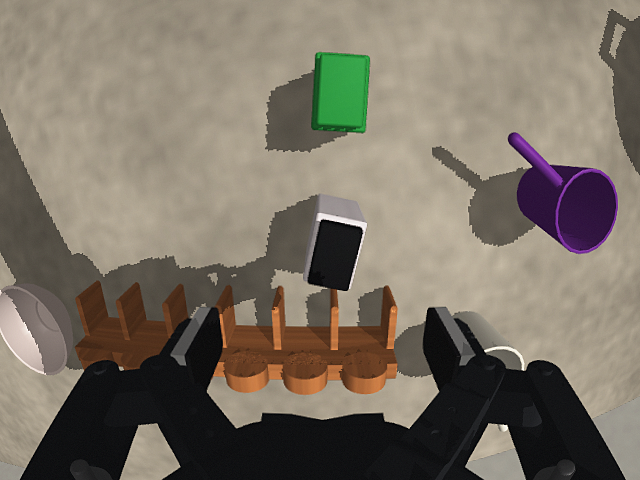

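The wrist view confirms the metal tin, grey body with a black top, at (337,245); the green look-alike is at (341,92). I check the fit with the wrist camera before closing around it.

Run:
```python
from tinfit import *
import fit as F
d=imaging.get_image('wrist'); print(d['fx'],d['cx'],d['cy'],(-np.array(d['R']).T@d['t']).round(3))
def pf(d,X):
    c=np.array(d['R'])@np.array(X)+np.array(d['t']); r=np.hypot(c[0],c[1]); th=np.arctan2(r,c[2]); k=d['fx']*th/r
    return [d['cx']+k*c[0],d['cy']+k*c[1]]
F.proj=pf
for r in finder.silhouettes('wrist','tin')[:3]: print(r['p'],r['xy'])
r=min(finder.silhouettes('wrist','tin'),key=lambda r:np.hypot(r['xy'][0]-337,r['xy'][1]-245))
m=r['region'].astype(float);v=(d,m,win(m))
p=fit([v],tinparts,[.59,.043,-.42]);print(p)
# also rack scallop check
show([v],p[0],'tw.png')
m=rackmask(d['img'])
for k in range(3): print(k+1,pf(d,[*__import__('go').rk(.008,.12-.048*k),.08]))
```

```text
371.64829954431775 322.3231402418351 241.2216643751511 [0.506 0.052 0.303]
0.75 [334.0, 243.6]
0.61 [341.2, 92.2]
(array([ 0.58961264,  0.04421798, -0.39861187]), np.float64(252.03449442522106), np.float64(4580.0))
1 [np.float64(367.8103654369939), np.float64(384.5657313989643)]
2 [np.float64(305.4678088935892), np.float64(385.18217609516967)]
3 [np.float64(244.04181086642967), np.float64(383.2175677508519)]
```

View pics/tw.png

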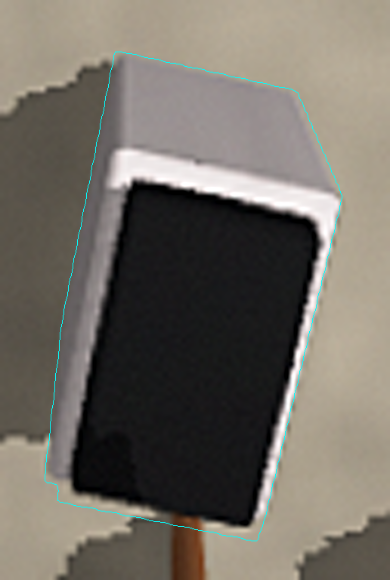

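Call:
{"api": "play_rows", "payload": {"rows": [[-5,7,0,0.11,1],[-5,7,0,0.213,1],[-5,7,10,0.213,1],[-5,7,20,0.213,1],[-5,7,20,0.213,1]]}}

```text
t: 9.2
ee_pos: [0.5881, 0.0418, 0.1561]
tool_rot: [-0.628, -3.075, 0.002]
wrist_force: [-0.3, -0.3, -1.5]
opening: 0.0854
```

Run:
```python
from go import *
st(); print(rel(.590,.0438,.038,-.405)); snap('wrist','w3.png')
```

```text
9.2 [0.5881 0.0418 0.1561] [-0.32 -0.32 -1.47] 0.0854
(array([ -1.3,   2.8, 118.1]), np.float64(0.002))
```

View pics/w3.png

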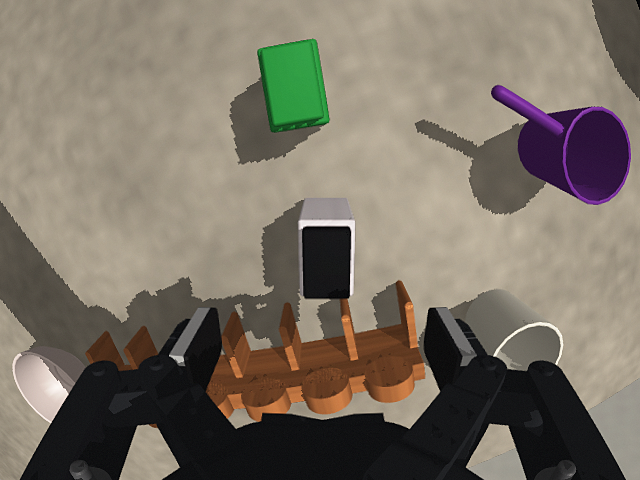

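The tin sits square and centred between the fingers (column 326). Descending around it.

Call:
{"api": "play_rows", "payload": {"rows": [[-1,2,30,0,1],[-1,2,60,0,1],[-1,2,90,0,1],[-1,2,105,0,1],[-1,2,114,0,1],[-1,2,117,0,1],[-1,2,117,0,1]]}}

```text
t: 9.95
ee_pos: [0.5916, 0.0437, 0.042]
tool_rot: [0.631, 3.077, 0.001]
wrist_force: [0.7, 0.6, 0.1]
opening: 0.0854
```

Run:
```python
from go import *
st(); snap('wrist','w4.png')
```

```text
9.95 [0.5916 0.0437 0.042 ] [0.66 0.56 0.11] 0.0854
```

View pics/w4.png

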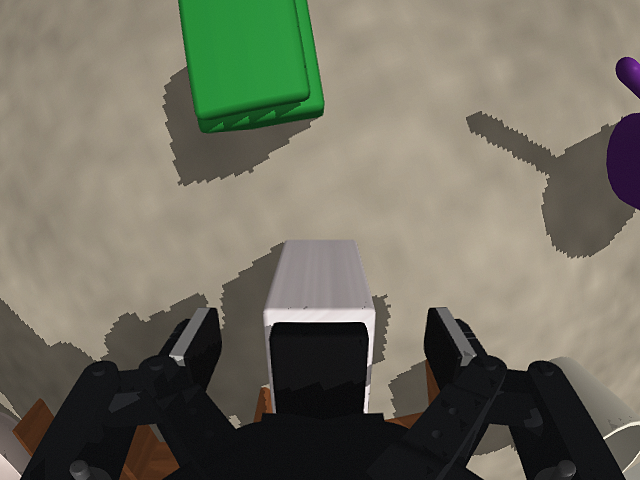

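Call:
{"api": "play_rows", "payload": {"rows": [[0,0,2,0,0.7],[0,0,2,0,0.5],[0,0,2,0,0.45],[0,0,2,0,0.43],[0,0,2,0,0.42],[0,0,2,0,0.42],[0,0,2,0,0.42]]}}

```text
t: 10.7
ee_pos: [0.591, 0.0437, 0.0393]
tool_rot: [-0.632, -3.077, -0.0]
wrist_force: [0.3, -0.0, -0.8]
opening: 0.036
```

Run:
```python
from go import *
st(); snap('wrist','w5.png')
print(rel(*rk(-.097,.024),.038,-.192))
```

```text
10.7 [0.591  0.0437 0.0393] [ 0.33 -0.   -0.78] 0.036
(array([-13.3, -68.3,   1.3]), np.float64(-0.213))
```

View pics/w5.png

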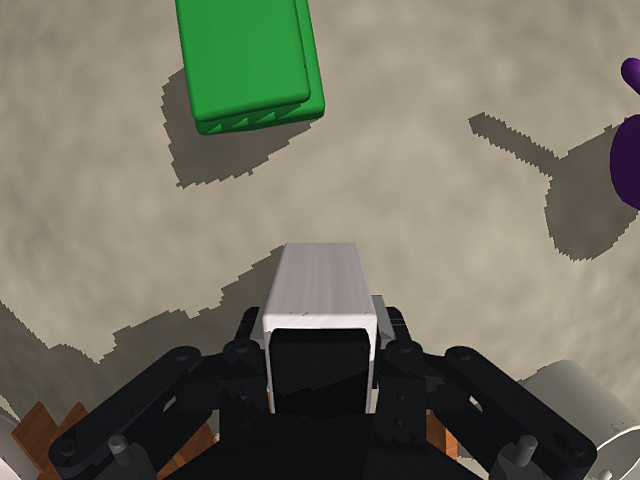

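Caged with about 1 mm of slack each side. Sliding it sideways and turning it square to the rack.

Call:
{"api": "play_rows", "payload": {"rows": [[-1,-4,0,-0.02,0.42],[-2,-9,0,-0.04,0.42],[-3,-14,0,-0.06,0.42],[-4,-19,0,-0.08,0.42],[-5,-24,0,-0.1,0.42],[-6,-29,0,-0.12,0.42],[-7,-34,0,-0.14,0.42],[-8,-39,0,-0.16,0.42],[-9,-44,0,-0.18,0.42],[-10,-49,0,-0.2,0.42],[-11,-54,0,-0.213,0.42],[-12,-59,0,-0.213,0.42],[-13,-64,0,-0.213,0.42],[-13,-68,0,-0.213,0.42],[-13,-68,0,-0.213,0.42],[-13,-68,0,-0.213,0.4],[-13,-68,0,-0.213,0.39],[-13,-68,0,-0.213,0.39],[-13,-68,0,-0.213,0.45],[-13,-68,0,-0.213,0.5]]}}

```text
t: 12.75
ee_pos: [0.5762, -0.0236, 0.0392]
tool_rot: [-0.3, -3.127, -0.0]
wrist_force: [0.2, -0.2, 0.6]
opening: 0.0426
```

Run:
```python
from go import *
st(); snap('wrist','w6.png')
print(rel(*rk(-.097,.024),.038,-.192))
```

```text
12.75 [ 0.5762 -0.0236  0.0392] [ 0.16 -0.23  0.59] 0.0426
(array([-0.3, -0.6,  1.2]), np.float64(0.001))
```

View pics/w6.png

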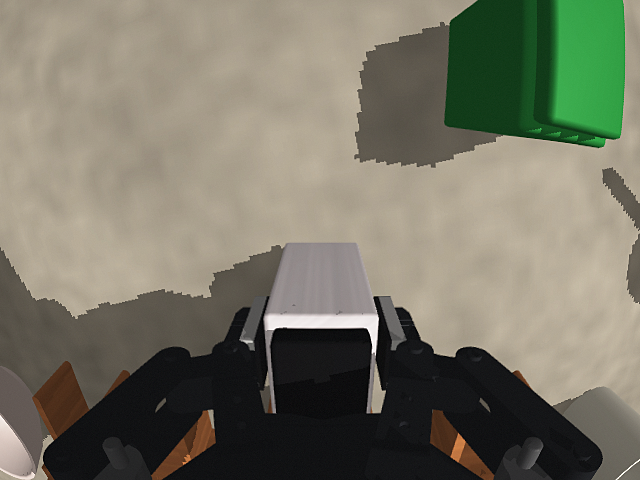

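Tin upright and square. I open, go straight up, back off, and measure.

Call:
{"api": "play_rows", "payload": {"rows": [[0,0,0,0,0.8],[0,0,0,0,0.8],[0,0,-25,0,0.8],[0,0,-60,0,0.8],[0,0,-95,0,0.8],[30,0,-110,0,0],[60,0,-110,0,0],[90,0,-110,0,0],[90,0,-110,0,0],[90,0,-110,0,0]]}}

```text
t: 13.8
ee_pos: [0.4879, -0.0065, 0.1497]
tool_rot: [0.3, 3.126, 0.001]
wrist_force: [-0.1, 0.9, -0.1]
opening: -0.0001
```

```bash
cat > meas.py <<'E'
from tinfit import *
import fit as F
from go import rk,PR,st,rel
pp=F.proj
def pf(d,X):
    c=np.array(d['R'])@np.array(X)+np.array(d['t'])
    if 'fish' not in d: return [d['fx']*c[0]/c[2]+d['cx'],d['fy']*c[1]/c[2]+d['cy']]
    r=np.hypot(c[0],c[1]); th=np.arctan2(r,c[2]); k=d['fx']*th/r
    return [d['cx']+k*c[0],d['cy']+k*c[1]]
F.proj=pf
def meas(p0,cams=('wrist','scene','top')):
    for c in cams:
        d=imaging.get_image(c)
        if c=='wrist': d['fish']=1
        q=pf(d,[p0[0],p0[1],.05]); rs=[r for r in finder.silhouettes(c,'tin') if np.hypot(*(np.array(r['xy'])-q))<25]
        if not rs: print(c,'none'); continue
        m=rs[0]['region'].astype(float); v=(d,m,win(m)); p=fit([v],tinparts,p0)
        x=p[0][:2]-PR[:2]; co,si=np.cos(PR[2]),np.sin(PR[2])
        print(c,p[0].round(4),'cost',round(p[1]),round(p[2]),'in rack mm',np.round([1e3*(co*x[0]+si*x[1]),1e3*(-si*x[0]+co*x[1])],1),round(p[0][2]-PR[2],3))
E
python3 - <<'E'
from meas import *
st(); meas([.576,-.024,-.192]); snap('wrist','w7.png'); print(rel(*rk(-.16,.024),.15,-.192))
E
```

```text
13.8 [ 0.4879 -0.0065  0.1497] [-0.09  0.93 -0.09] -0.0001
wrist none
scene [ 0.5743 -0.023  -0.2185] cost 63 515 in rack mm [-99.3  24.9] -0.027
top none
(array([-26.9,  -0.2,  -0.9]), np.float64(-0.0))
```

View pics/w7.png

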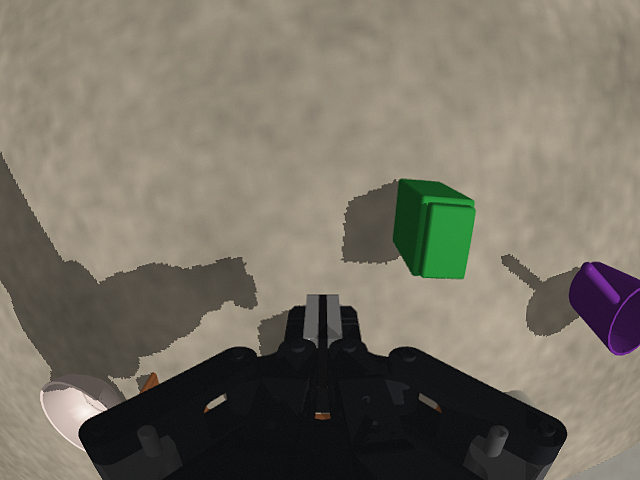

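The tin is at rack x = -99, y = 25, square. I lower the shut fingers behind it.

Call:
{"api": "play_rows", "payload": {"rows": [[-15,0,0,0,0],[-27,0,10,0,0],[-27,0,50,0,0],[-27,0,85,0,0],[-27,0,105,0,0],[-27,0,115,0,0],[-27,0,115,0,0],[-27,0,115,0,0]]}}

```text
t: 14.95
ee_pos: [0.5151, -0.0119, 0.0352]
tool_rot: [0.301, 3.126, 0.0]
wrist_force: [0.2, -0.2, 0.8]
opening: -0.0002
```

Run:
```python
from meas import *
st(); print(rel(*rk(-.061,.024),.035,-.192)); d=snap('scene','s8.png')
cv2.imwrite('pics/s8c.png',cv2.resize(d['img'][180:360,200:430],(800,600)))
```

```text
14.95 [ 0.5151 -0.0119  0.0352] [ 0.19 -0.21  0.78] -0.0002
(array([-98.5,  -0.4,   0.3]), np.float64(0.0))
```

View pics/s8c.png

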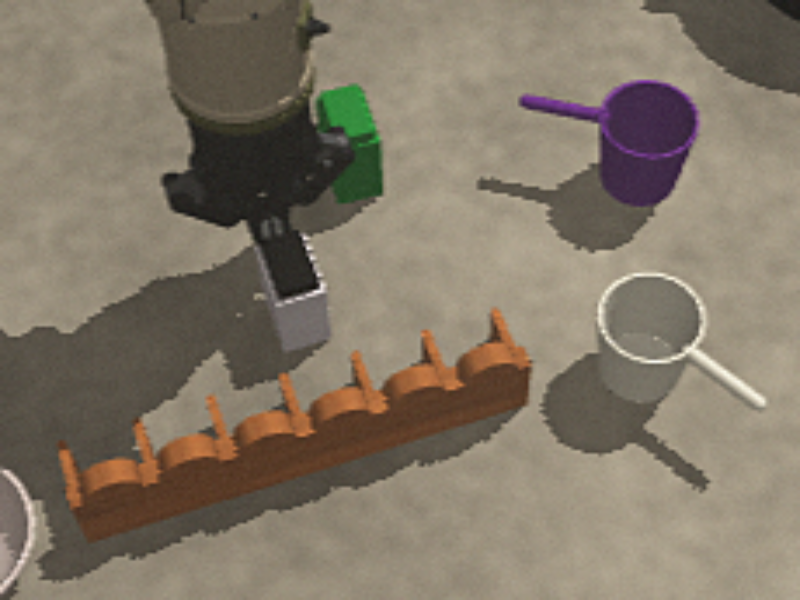

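Call:
{"api": "play_rows", "payload": {"rows": [[-8,0,0,0,0],[-14,0,0,0,0],[-18,0,0,0,0],[-21,0,0,0,0],[-24,0,0,0,0],[-27,0,0,0,0],[-30,0,0,0,0],[-34,0,0,0,0],[-38,0,0,0,0],[-42,0,0,0,0],[-46,0,0,0,0],[-50,0,0,0,0],[-53,0,0,0,0],[-56,0,0,0,0],[-58,0,0,0,0],[-58,0,0,0,0]]}}

```text
t: 16.6
ee_pos: [0.5716, -0.023, 0.0343]
tool_rot: [0.301, 3.127, 0.0]
wrist_force: [-0.2, 0.7, -0.6]
opening: -0.0
```

Run:
```python
from meas import *
st(); print(rel(*rk(-.061,.024),.035,-.192)); d=snap('scene','s9.png')
cv2.imwrite('pics/s9c.png',cv2.resize(d['img'][200:320,230:390],(800,600),interpolation=cv2.INTER_CUBIC))
meas([.6,-.028,-.192],('scene',))
```

```text
16.6 [ 0.5716 -0.023   0.0343] [-0.18  0.74 -0.59] -0.0
(array([-41. ,  -0.3,  -0.7]), np.float64(0.0))
scene [ 0.6083 -0.0312 -0.2353] cost 62 524 in rack mm [-64.3  23.2] -0.043
```

View pics/s9c.png

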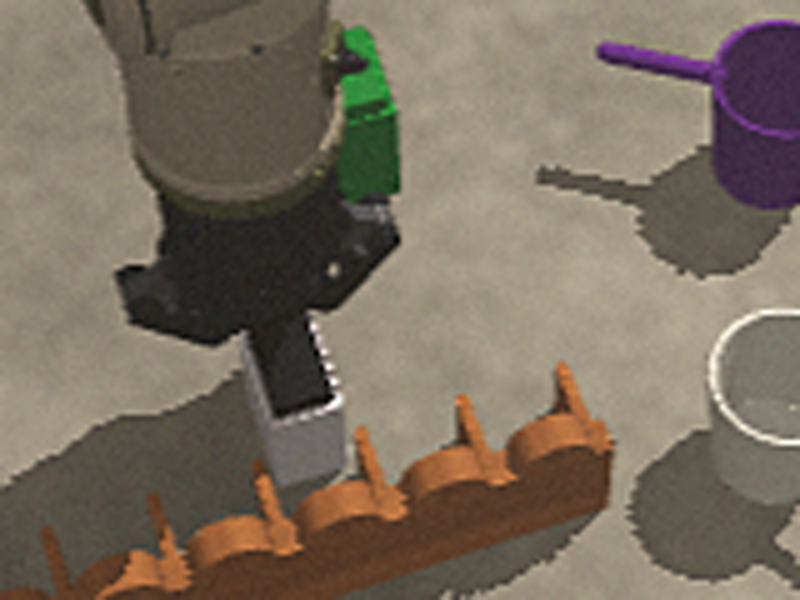

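The tin is entering the third gap, between dividers 3 and 4 counted from the cup end (crop pixels (365,440) and (262,470)). Continuing.

Call:
{"api": "play_rows", "payload": {"rows": [[-3,0,0,0,0],[-7,0,0,0,0],[-11,0,0,0,0],[-15,0,0,0,0],[-19,0,0,0,0],[-23,0,0,0,0],[-26,0,0,0,0],[-28,0,0,0,0],[-30,0,0,0,0],[-32,0,0,0,0],[-34,0,0,0,0],[-34,0,0,0,0]]}}

```text
t: 17.95
ee_pos: [0.6049, -0.0295, 0.0343]
tool_rot: [0.301, 3.127, 0.0]
wrist_force: [-0.7, -0.4, -0.6]
opening: 0.0004
```

Call:
{"api": "play_rows", "payload": {"rows": [[-1,0,0,0,0],[-2,0,0,0,0],[-3,0,0,0,0],[-4,0,0,0,0],[-5,0,0,0,0],[-5,0,0,0,0]]}}

```text
t: 18.55
ee_pos: [0.6097, -0.0304, 0.0343]
tool_rot: [0.301, 3.127, 0.0]
wrist_force: [-0.4, 0.2, -0.0]
opening: 0.0
```

Run:
```python
from meas import *
st(); print(rel(*rk(-.061,.024),.035,-.192)); d=snap('scene','s10.png')
cv2.imwrite('pics/s10c.png',cv2.resize(d['img'][200:320,230:390],(800,600),interpolation=cv2.INTER_CUBIC))
meas([.64,-.036,-.192],('scene',))
```

```text
18.55 [ 0.6097 -0.0304  0.0343] [-0.35  0.2  -0.02] 0.0
(array([-2.1, -0.3, -0.7]), np.float64(0.0))
scene [ 0.6496 -0.04   -0.3375] cost 229 307 in rack mm [-22.1  22.5] -0.145
```

View pics/s10c.png

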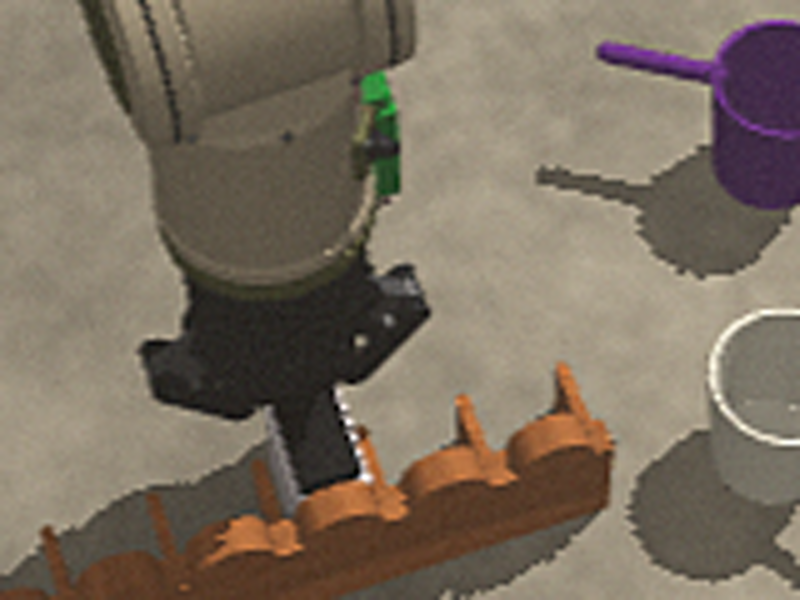

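No contact force yet, so I continue in 1 mm steps.

Call:
{"api": "play_rows", "payload": {"rows": [[-1,0,0,0,0],[-2,0,0,0,0],[-3,0,0,0,0],[-3,0,0,0,0]]}}

```text
t: 19.1
ee_pos: [0.6101, -0.0305, 0.0333]
tool_rot: [-0.3, -3.122, -0.0]
wrist_force: [-10.5, 1.9, 3.9]
opening: 0.0001
```

Call:
{"api": "play_rows", "payload": {"rows": [[-1,0,0,0,0],[-1,0,0,0,0]]}}

```text
t: 19.3
ee_pos: [0.6102, -0.0305, 0.0331]
tool_rot: [-0.3, -3.12, -0.001]
wrist_force: [-15.9, 2.7, 5.9]
opening: -0.0002
```

Solid stop: 16 N and no further travel. Backing straight off, then up and clear.

Call:
{"api": "play_rows", "payload": {"rows": [[3,0,0,0,0],[6,0,0,0,0],[12,0,0,0,0],[22,0,0,0,0],[35,0,0,0,0],[50,0,0,0,0],[55,0,-20,0,0],[55,0,-60,0,0],[55,0,-100,0,0],[55,0,-140,0,0],[55,0,-180,0,0],[55,-30,-200,0,0],[55,-70,-200,0,0],[55,-110,-200,0,0],[55,-150,-200,0,0],[55,-190,-200,0,0],[55,-190,-200,0,0]]}}

```text
t: 21.0
ee_pos: [0.5206, -0.2133, 0.2346]
tool_rot: [0.314, 3.125, -0.003]
wrist_force: [0.0, 0.1, -0.2]
opening: 0.0
```

Run:
```python
from meas import *
st(); ims=[]
for c,(x0,y0) in (('scene',(240,210)),('top',(300,170))):
    d=snap(c,c+'11.png'); ims.append(cv2.resize(d['img'][y0:y0+100,x0:x0+80],(400,500),interpolation=cv2.INTER_CUBIC))
cv2.imwrite('pics/f11.png',np.hstack(ims)); snap('wrist','w11.png')
meas([.647,-.038,-.192])
```

```text
21.0 [ 0.5206 -0.2133  0.2346] [ 0.03  0.09 -0.2 ] 0.0
wrist [ 0.6472 -0.0361 -0.0764] cost 487 3105 in rack mm [-25.2  25.9] 0.116
scene [ 0.6373 -0.0364 -0.2528] cost 239 355 in rack mm [-34.9  23.7] -0.061
top none
```

View pics/f11.png

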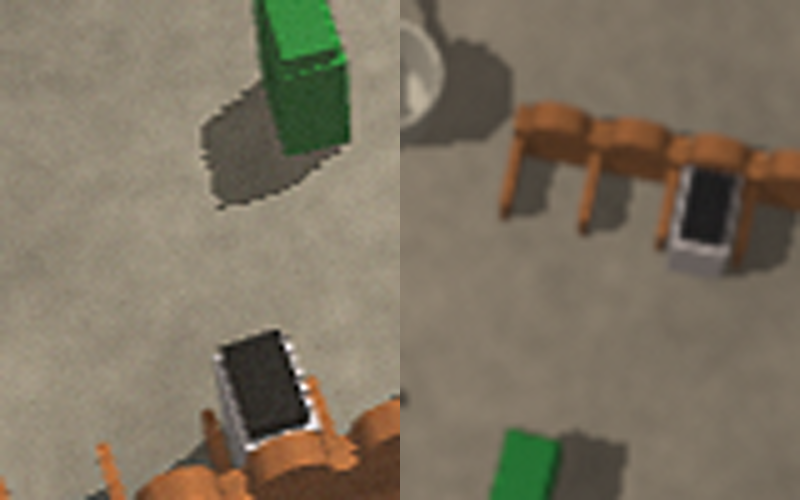

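View pics/top11.png

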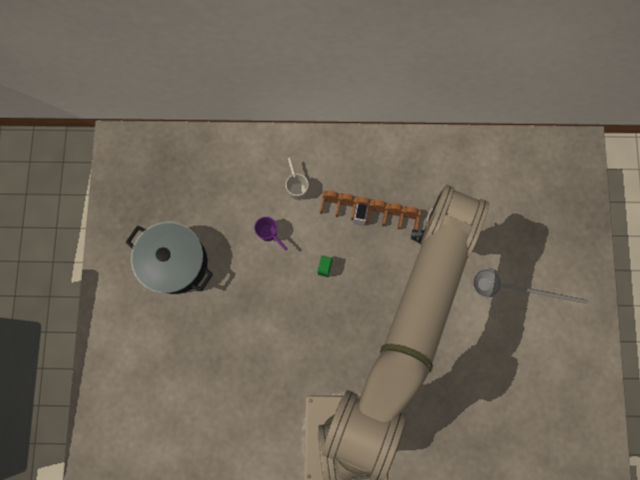

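View pics/w11.png

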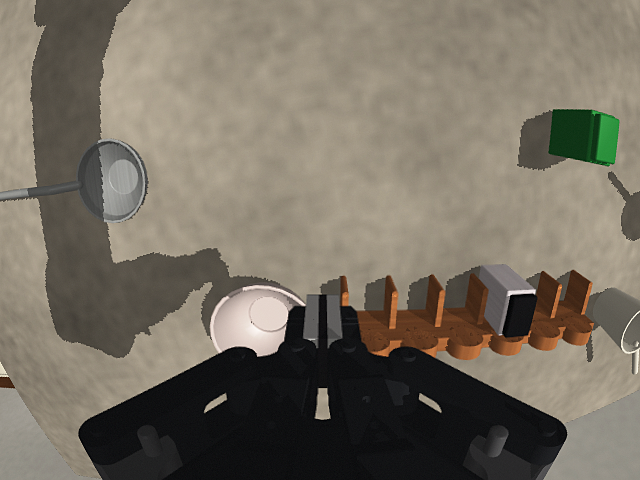

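The tin stands upright in gap 3. The scallop now hides part of it, so the whole-outline fits aren't valid. I overlay the predicted home outline on the black top instead.

Run:
```python
from meas import *
h=rk(-.025,.024); ims=[]
for c,(x0,y0) in (('scene',(270,255)),('top',(335,185))):
    d=imaging.get_image(c); k=10
    a=cv2.resize(d['img'][y0:y0+50,x0:x0+40],None,fx=k,fy=k,interpolation=cv2.INTER_CUBIC)
    for dx,col in((0,(255,255,0)),(-.005,(0,0,255))):
      hh=rk(-.025+dx,.024)
      for z,e in((.0,0),(.07,0),(.08,.002)):
        P=np.array([[-.025+e,-.017+e,z],[.025-e,-.017+e,z],[.025-e,.017-e,z],[-.025+e,.017-e,z]])
        q=np.array([pf(d,X) for X in tw(P,[*hh,PR[2]])]); q=((q-[x0,y0]+.5)*k).astype(int)
        if dx==0 or z==.08: cv2.polylines(a,[q],True,col,1)
    ims.append(a)
cv2.imwrite('pics/f12.png',np.hstack(ims))
```

```text
(no output)
```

View pics/f12.png

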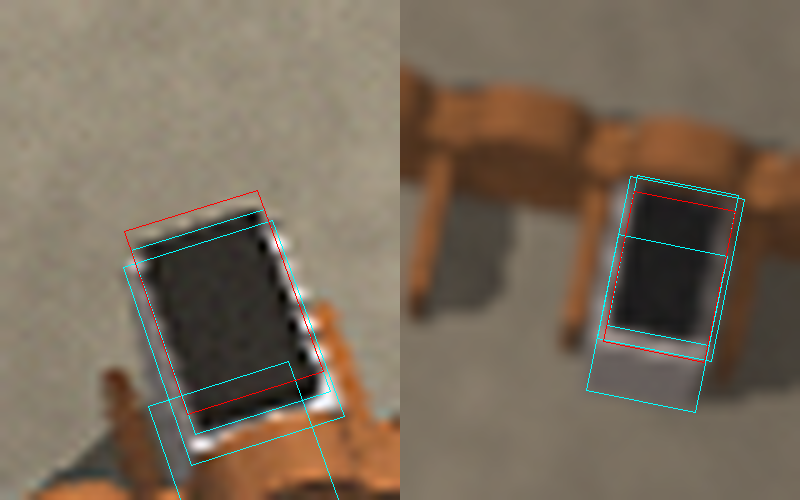

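Run:
```python
from go import *
a=cv2.imread('pics/scene0.png').astype(int);b=cv2.imread('pics/scene11.png').astype(int)
for n,(x0,y0,x1,y1) in dict(cup=(370,260,422,304),purple=(346,203,402,243)).items(): print(n,np.abs(a-b)[y0:y1,x0:x1].mean())
st(); print(sign_off())
```

```text
cup 3.3696095571095572
purple 3.328422619047619
21.55 [ 0.5234 -0.2067  0.2343] [0.9  0.42 0.4 ] 0.0001
the job is handed in; nothing more can be done
None
```

The job is done and handed in at 21.6 s. The tin stands upright in the third gap, counted from the white cup at the robot's left end, with its back against the backboard.

- **Counting:** I touched scallops 1, 2 and 3 in that order with the closed fingertips, at about 6 to 8 N each. I lifted clear between touches and went no further along.
- **Moving the tin:** I slid the metal tin sideways between the fingers along the worktop and squared it to the rack. I pinched it briefly to straighten it, without raising it. Then I pushed it in from behind with the fingers shut until it stopped solidly at 16 N.
- **Last checks:**
  - **Tin position:** in the scene and top views, the predicted home outline matches the tin's near top edge to about 1 mm.
  - **Failed check:** the automatic outline fits after the push are not usable. They gave rack x of -35 and -25 mm and yaw of -0.06 and +0.12 rad, because the scallop hides part of the tin. The top view gave no fit.
  - **Other things:** the scene pictures before and after show no sign that either cup moved. The bowl and the green tin I checked only by eye, and they looked undisturbed.
  - **Robot:** the arm ended clear of everything, with wrist force near zero.

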